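Shut the fitter's tool chest

TASK

Shut up the red tool chest on the bench with your fingertips alone: push both open drawers fully home, and only then push the raised lid down until it is fully shut, because the lid locks the drawers as it closes. Only push, without slamming: do not pull a drawer further out, raise the lid or lift its folded carry handle, and leave the socket in the chest and the parts and can on the bench where they are.

Things in the scene. Friction and masses are not known exactly. Their poses are not given: they have to be found in the camera images.
- chest: Red sheet-steel tool chest, fully loaded: it stands fixed on the bench. Case 200 deep (its x) x 320 wide (its y) x 138 high (rim). Origin: centre of its underside, on the bench. Its front, with the drawers, faces its own -x, roughly towards the robot; its yaw varies by up to 0.45 rad. Above the drawers is an open till, floor 119 mm above the bench, with the loose socket in it. Front wall of the till is at chest x = -100 mm.
- upper_drawer (a joint): Travel of the upper drawer, m: 0 = fully home, positive = pulled out towards the chest's -x. Starts 0.03 to 0.06. Slides on runners with 2 N friction and 6 N per m/s drag, stays where it is left. Front panel 316 wide, from 68 to 112 mm above the bench; its outer face lies at chest x = -105 mm minus the joint value.
- upper_drawer_pull (a point): Middle of the foremost face of the upper drawer's full-width aluminium pull, a strip 308 wide, 12 high, standing 12 mm proud of the panel along its upper edge (100 to 112 mm above the bench; the point is at 106). Push it towards the chest's +x. When home it is at chest x = -117 mm.
- lower_drawer (a joint): Travel of the lower drawer, same meaning, starts, friction and make as the upper. Front panel from 14 to 64 mm above the bench; its outer face lies at chest x = -105 mm minus the joint value. Either drawer may stick out further than the other.
- lower_drawer_pull (a point): Middle of the foremost face of the lower drawer's pull, a strip 308 wide, 12 high, 12 mm proud of the panel (52 to 64 mm above the bench; the point is at 58). When home it is at chest x = -117 mm.
- lid (a joint): Lid angle, rad: 0 = shut, positive = raised. Starts 0.6 to 0.95. The hinge is stiff (1.2 N m friction): the lid stays where it is left and takes roughly 2 to 6 N at its front edge to push down.
- lid_hinge (a point): Middle of the lid's hinge line, which runs along the chest's y on the back of the rim: chest x = +100 mm, height 138 mm. Shutting swings the front of the lid towards the chest's -x and down.
- lid_front_edge (a point): Middle of the lid's top front edge. The lid is a pan 204 x 324 mm, 30 mm deep; its flat top sheet, the face to push on, is 30 mm above the hinge line when shut, and this point is 200 mm in front of the hinge. When the lid is shut this point is 168 mm above the bench.
- carry_handle (a joint): Steel carry handle on the lid's top, a U 120 wide and 38 deep, 4 mm bar radius, pivoted midway at 110 mm in front of the hinge line and folded flat towards the hinge; angle in rad, 0 = folded flat, as it starts and should stay. It covers 68 to 114 mm in front of the hinge line and stands 10 mm above the top sheet.
- impact_socket: Loose black impact socket, 32 mm diameter, 34 high, upright in the chest's till, in the left half (chest +y). Origin: centre of its underside. Leave it alone.
- bearing: Loose ball bearing, 72 mm diameter, 18 high, flat on the bench to the left of the chest (+y). Origin: centre of its underside. Leave it alone.
- sleeve: Loose dark steel sleeve, 60 mm diameter, 85 high, upright on the bench to the right of the chest (-y). Origin: centre of its underside. Leave it alone.
- spray_can: Blue spray can, 58 mm diameter, 170 high, upright on the bench to the right of the chest (-y), behind the sleeve. Origin: centre of its underside. Leave it alone.

How it is judged (in metres and radians):
On the way, in this order (a step that is already met when the one before it is completed fails the run):
1. both drawers are fully home while the lid is still raised (value of joint each of upper_drawer, lower_drawer below 0.004 m and value of joint lid above 0.4 rad), for 0.2 s.
2. the lid is pushed fully shut (value of joint lid below 0.03 rad), for 0.1 s.
At the end, for the whole second after the job is handed in: Both drawers within 4 mm of fully home, the lid within 0.03 rad (6 mm at its front edge) of shut, the carry handle still folded (under 0.3 rad), and the socket, bearing, sleeve and can within 20 mm of where they stood (value of joint each of upper_drawer, lower_drawer below 0.004 m and value of joint lid below 0.03 rad and value of joint carry_handle below 0.3 rad and distance of each of impact_socket, bearing, sleeve, spray_can from where it was at the start of the episode below 0.02 m); the robot touches nothing.
It fails at once if the lid is lowered to within 0.4 rad of shut while a drawer is still open by over 10 mm (value of joint lid below 0.4 rad and value of joint any of upper_drawer, lower_drawer above 0.01 m).
It fails at once if a thing is pulled or lifted instead of pushed: a drawer out beyond 75 mm, the lid up beyond 1.1 rad or the carry handle up by over 0.4 rad (value of joint any of upper_drawer, lower_drawer above 0.075 m or value of joint lid above 1.1 rad or value of joint carry_handle above 0.4 rad).
It fails at once if something is slammed: a drawer faster than 0.5 m/s or the lid faster than 2.5 rad/s (velocity of joint any of upper_drawer, lower_drawer below -0.5 m/s or velocity of joint lid below -2.5 rad/s).
It fails at once if the socket, bearing, sleeve or can is lifted or shifted by over 30 mm (distance of any of impact_socket, bearing, sleeve, spray_can from where it was at the start of the episode above 0.03 m).
It also fails if it takes over 51 s, if anything falls off the work surface, if the arm or the gripper's body presses on something with over 40 N, if the wrist force passes 120 N, or if a joint passes its speed limit or range.

ROBOT

A 7-joint arm with a two-finger parallel gripper is mounted at the origin on the work surface. World frame = base frame: x ahead of the robot, y to its left, z up, the work surface at z = 0. Lengths are in m, angles in degrees, forces in N, time in s.
With the tool pointing down it reaches from about 0.4 to 0.85 m from the base axis. Payload 4.4 kg.
Tool frame: the origin (TCP) lies midway between the tips of the shut fingers; the grasp point (between the pads) lies 19 mm behind it (arm.tcp_to_grasp is the z of the grasp point in the tool frame, in m); z points along the fingers, x is the direction in which the jaws open and shut, and the axes are right-handed (so a half turn about z gives the same grasp; the last joint's range is limited). The gripper opens to 94 mm and grips with 3 to 60 N. Pads are 16 mm wide; open, the fingers measure 119 mm over their backs; the gripper's body (75 mm by 177 mm) begins 78 mm behind the grasp point.
Start: joints at [-68.514, 36.005, 2.206, 86.941, -1.547, 57.084, -1.146], TCP at [0.277, 0.588, 0.205] pointing down, gripper open.
Joint ranges: [-175.42, 175.42], [-21.48, 121.26], [-71.46, 75.88], [10.55, 141.38], [-63.04, 243.04], [13.31, 113.54], [-168.57, 168.57]. Speed limits (degrees/s): [147.25, 147.25, 180, 180, 180, 180, 180].

INTERFACE

Orientations are given as a 3x3 rotation matrix whose columns are the frame's x, y, z axes.
In Python, from bench import arm, optics, job gives the robot as it stands.
- The arm moves only by the tool drive_tool, never from a script. Its argument "plan" is a list of rows, each an object with "translation": the shift along the tool's x, y, z in mm, a list of three; "dr": the turn, a rotation vector about the tool's x, y, z in rad, a list of three; "gripper": the finger opening in mm, from 0 to 94. A call has 1 to 20 rows; each row shifts and turns the commanded pose from where the row before left it, along the tool's axes as they then stand; what a row does not reach is not made up. A row lasts 1/8 s, in which the tool goes at most 62.5 mm and 10.7 degrees, less where a joint would pass 70% of its speed; a pose out of reach is approached as far as the arm can. A call is refused whole if a number of a shift passes 62.5 or a number of a turn 0.188, either way. A call with a gripper value outside its range is refused whole. The fingers move at their own pace and stop on an object; "newtons" is the grip in N (left out, the last holds). Time passes only in rows, so rows that do not move let the fingers close. It gives the time, the measured TCP pose, the force and the opening at its end, in the units of the state.
- arm.get_obs(): the state, without advancing time (a new reading comes with each control period).
- optics.capture(name): name is "scene" or "top"; returns a dict with "image" (480x640x3 uint8, blue, green, red), "fov_y" (degrees; the focal length in pixels is half the picture's height over the tangent of half this angle, whatever the lens; pixels are square), "cx", "cy" (the principal point, pixels), "R" (3x3) and "t" (3): a world point X has camera coordinates R X + t. Camera axes: x right, y down, z forward; pixel columns grow to the right and rows downward; lengths in m; the calibration is good to about 2 mm. A picture is of the moment at which its call begins. There is no depth.
- job.close_job(): hands the job in, once; it reports no verdict.
Trained networks look in a picture, given as the dict that the camera call returned (one of the last four; its "shot" number tells which), for a name from the list of things; names that differ only in an ending like _2 or _b are one class to them, and where a whole thing is asked for, a point or a joint stands for the part that bears it (a point fixed in the world has none). Each returns a list of dicts, best first, with "p" (0 to 1); they miss things now and then, are a little off and sometimes report something else, mostly with a low value. They report only what shows in the picture. A call takes as long as a camera call.
- optics.regions_of(query, picture): "pixels" (480x640 bool, what is visible of it) and "rect" ([left, top, right, bottom] in pixels, round what is visible of it).
The state is a dict: "clock": time; "qpos": joint angles; "qd": joint speeds; "joint_efforts": joint torques, N m; "tool_pos": TCP position; "tcp_rot": TCP orientation; "force": force on the tool from outside, world axes, zero at the start; "ft_torque": the same for the moment, N m; "gripper_width": opening from 0.0 (shut) to 1.0 (fully open).
Only numpy, scipy, OpenCV 4.12 (cv2) and the standard library are available. Lean on these libraries where they do the work, as an engineer would, in place of code of your own. Each camera call takes 0.05 s, during which the arm holds its last target.

## Working session

There is one attempt and no reset: what is moved stays moved. The work goes in short steps, Python scripts to look and compute and a tool call to move; the robot and the scene stay as the last step left them, time stands still between calls to the robot, and variables do not carry over. Pictures are saved under pics/ and viewed, and the job is handed in when it is done.

Besides the shell and the picture viewer there is one more tool, called by a JSON object that holds its "api" and its "payload". drive_tool: Moves the arm, as the interface text tells. Its arguments: {"type":"object","properties":{"plan":{"type":"array","items":{"type":"object","properties":{"translation":{"type":"array","items":{"type":"number"}},"dr":{"type":"array","items":{"type":"number"}},"gripper":{"type":"number"}}}},"newtons":{"type":"number"}},"required":["plan"]}

```bash
mkdir -p pics; ls; cat > h.py <<'E'
import numpy as np, cv2, pickle
from bench import arm, optics, job
def snap(name,fn):
    c=optics.capture(name); cv2.imwrite('pics/'+fn,c['image']); pickle.dump(c,open('pics/'+name+'.pkl','wb')); return c
def proj(c,X):
    X=np.atleast_2d(X); f=240/np.tan(np.radians(c['fov_y']/2)); Y=X@np.array(c['R']).T+np.array(c['t'])
    return np.c_[f*Y[:,0]/Y[:,2]+c['cx'],f*Y[:,1]/Y[:,2]+c['cy']]
def ray(c,u,v,z):
    f=240/np.tan(np.radians(c['fov_y']/2)); R=np.array(c['R']);t=np.array(c['t'])
    d=R.T@np.array([(u-c['cx'])/f,(v-c['cy'])/f,1]); o=-R.T@t
    return o+d*(z-o[2])/d[2]
E
python3 - <<'E'
from h import *
for n in ['scene','top']:
    c=snap(n,n+'1.png'); print(n,c['fov_y'],c['cx'],c['cy'],(-np.array(c['R']).T@np.array(c['t'])).round(3), [k for k in c])
    print(np.array(c['R']).round(3))
    for q in ['chest','upper_drawer','lower_drawer','lid','carry_handle','sleeve','spray_can','bearing','impact_socket']:
        r=optics.regions_of(q,c)
        for x in r[:2]: print(q,round(x['p'],2),x['rect'])
print(arm.get_obs())
E
```

```text
pics
scene 48.0468284630873 326.4098986770267 237.22613023280988 [ 0.054 -0.316  0.915] ['image', 'fov_y', 'cx', 'cy', 'R', 't', 'shot']
[[ 0.542 -0.84   0.011]
 [-0.635 -0.418 -0.65 ]
 [ 0.551  0.345 -0.76 ]]
chest 0.91 [290.9, 166.2, 522.1, 398.6]
upper_drawer 0.92 [290.7, 276.2, 460.9, 391.2]
upper_drawer 0.36 [324.1, 167.5, 522.8, 261.1]
lower_drawer 0.64 [290.9, 312.3, 448.8, 399.4]
lower_drawer 0.61 [289.2, 274.9, 462.8, 391.7]
lid 0.77 [326.3, 166.4, 518.0, 260.5]
carry_handle 0.54 [397.9, 186.4, 468.4, 218.1]
spray_can 0.93 [502.7, 305.7, 563.9, 375.1]
bearing 0.67 [266.6, 256.5, 298.8, 284.4]
impact_socket 0.9 [362.4, 248.3, 385.3, 271.1]
top 53.74046474980929 319.48610407054366 234.62690719096705 [0.423 0.071 1.204] ['image', 'fov_y', 'cx', 'cy', 'R', 't', 'shot']
[[-0.011 -1.     0.003]
 [-0.986  0.01  -0.166]
 [ 0.166 -0.005 -0.986]]
chest 0.7 [323.7, 155.8, 500.4, 292.3]
upper_drawer 0.77 [336.8, 253.4, 471.8, 290.7]
upper_drawer 0.63 [377.9, 168.5, 441.3, 179.9]
lid 0.75 [328.7, 155.7, 498.7, 217.7]
lid 0.75 [336.6, 255.7, 474.2, 290.4]
carry_handle 0.75 [380.2, 166.7, 
[... 299 characters left out ...]
,  57.08570531,  -1.14666377]), 'qd': array([-0.07512935,  0.06483424, -0.0179416 ,  0.09938479, -0.0001707 ,
        0.0935173 , -0.01977816]), 'joint_efforts': array([-4.85431810e-04, -5.49596000e+01,  1.14281125e+00, -1.86949396e+01,
       -5.23228641e-02,  1.53365952e-02,  2.35924091e-05]), 'tool_pos': array([0.27730411, 0.58784896, 0.20545697]), 'tcp_rot': array([[ 4.26721057e-01,  9.04383291e-01, -5.57970471e-05],
       [ 9.04383289e-01, -4.26721060e-01, -6.28161300e-05],
       [-8.06196334e-05, -2.36569516e-05, -9.99999996e-01]]), 'force': array([ 0.08546817, -0.25749125, -0.22946599]), 'ft_torque': array([-0.06610596,  0.00636439, -0.025368  ]), 'gripper_width': 1.003340474097972}
```

View images.

```bash
python3 - <<'E'
import cv2
a=cv2.imread('pics/scene1.png')[150:410,250:580]; cv2.imwrite('pics/s1c.png',cv2.resize(a,None,fx=2.3,fy=2.3,interpolation=cv2.INTER_CUBIC))
a=cv2.imread('pics/top1.png')[140:310,300:540]; cv2.imwrite('pics/t1c.png',cv2.resize(a,None,fx=3.3,fy=3.3,interpolation=cv2.INTER_CUBIC))
E
```

```text
(no output)
```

View pics/s1c.png

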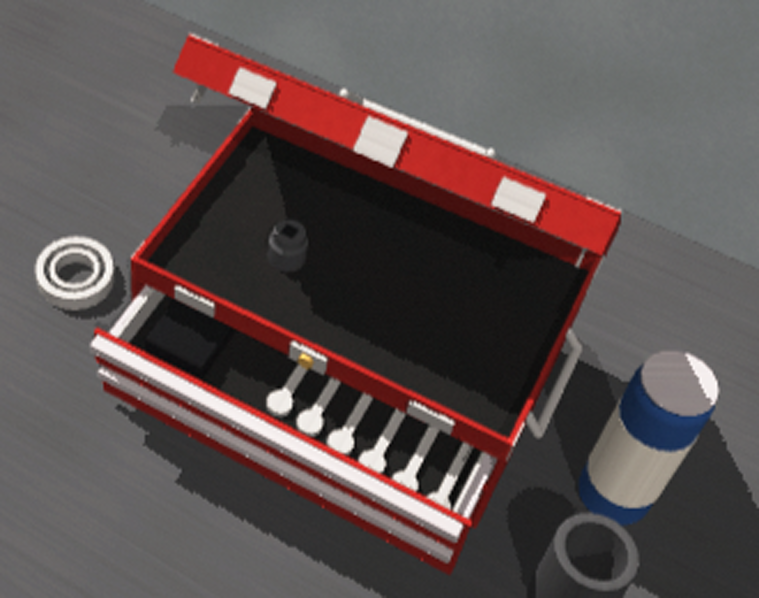

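View pics/t1c.png

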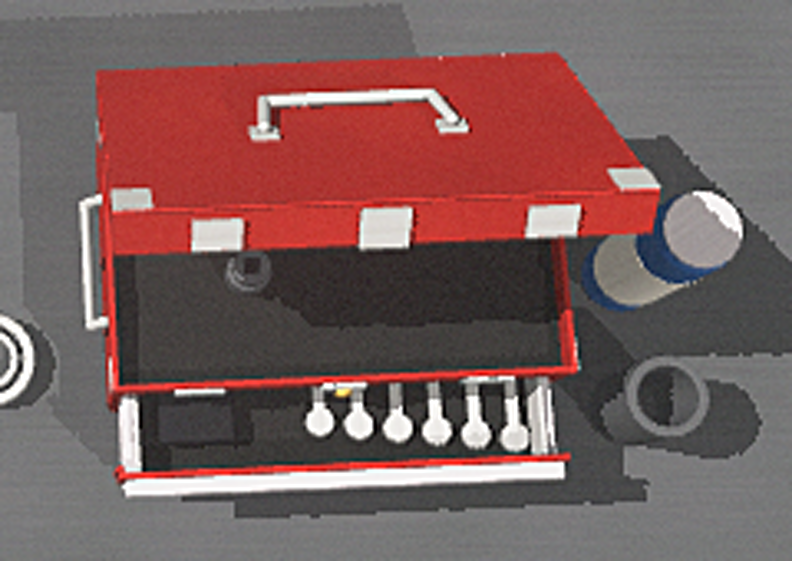

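View pics/top1.png

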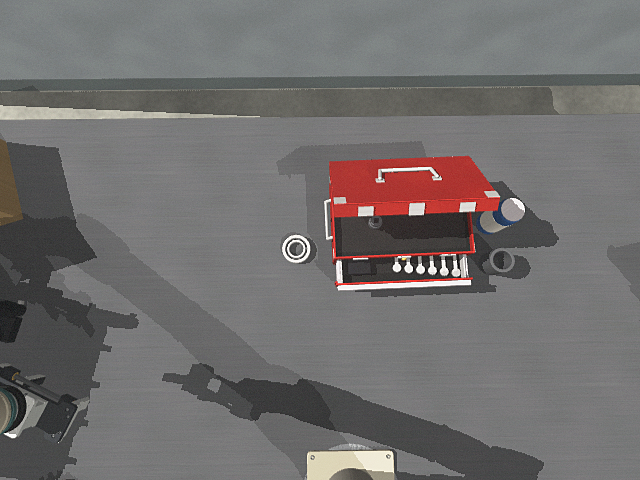

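```bash
cat > m.py <<'E'
from h import *
from scipy.optimize import least_squares
def W(p,P):
    P=np.atleast_2d(P).astype(float); c,s=np.cos(p[2]),np.sin(p[2])
    return np.c_[p[0]+c*P[:,0]-s*P[:,1],p[1]+s*P[:,0]+c*P[:,1],P[:,2]]
def lidp(p,a,y,h):  # a in front of hinge, h above
    t=p[5]; # shut: (-a, h) ; raise: front goes up
    return [.1-a*np.cos(t)+h*np.sin(t), y, .138+a*np.sin(t)+h*np.cos(t)]
def lines(p):
    L=[]
    L+= [[[-.1,-.16,.138],[-.1,.16,.138],[.1,.16,.138],[.1,-.16,.138],[-.1,-.16,.138]]]
    for j,(z0,z1) in ((3,(.1,.112)),(4,(.052,.064))):
        x=-.117-p[j]; L+=[[[x,-.154,z0],[x,.154,z0],[x,.154,z1],[x,-.154,z1],[x,-.154,z0]]]
    x=-.105-p[4]; L+=[[[x,.158,.014],[x,-.158,.014]]]
    x=-.105-p[3]; L+=[[[x,.158,.112],[x,-.158,.112]]]
    L+=[[lidp(p,-.002,-.162,.03),lidp(p,.202,-.162,.03),lidp(p,.202,.162,.03),lidp(p,-.002,.162,.03),lidp(p,-.002,-.162,.03)],
        [lidp(p,.202,-.162,.03),lidp(p,.202,-.162,0),lidp(p,.202,.162,0),lidp(p,.202,.162,.03)]]
    return L
def draw(c,p,fn,box,k):
    x0,y0,x1,y1=box; a=cv2.resize(c['image'][y0:y1,x0:x1],None,fx=k,fy=k,interpolation=cv2.INTER_CUBIC)
    for l in lines(p):
        q=(proj(c,W(p,l))-[x0,y0]+.5)*k
        cv2.polylines(a,[q.astype(np.int32)],False,(0,255,0),1)
    cv2.imwrite('pics/'+fn,a)
E
cat > fit.py <<'E'
from m import *
C={n:pickle.load(open(f'pics/{n}.pkl','rb')) for n in('scene','top')}
obs=lambda p:[
('scene',[-.1,.16,.138],(307.8,260.9)),('scene',[-.1,-.16,.138],(472.6,342.2)),
('top',[-.1,-.16,.138],(474.8,252.1)),('top',[-.1,.16,.138],(334.2,257.6)),
('top',[-.117-p[3],.154,.100],(338.2,290.6)),('top',[-.117-p[3],-.154,.1],(471.2,285.2)),
('scene',[-.117-p[3],.154,.100],(290.4,302.2)),('scene',[-.117-p[3],-.154,.1],(448.7,384.8)),
('scene',[-.117-p[4],-.154,.052],(445.7,394.3)),
('top',lidp(p,.202,.162,.03),(331.2,203.6)),('top',lidp(p,.202,-.162,.03),(498.8,197.3)),
('top',lidp(p,-.002,.162,.03),(329.4,161.8)),('top',lidp(p,-.002,-.162,.03),(469.7,156.1)),
('scene',lidp(p,.202,.162,.03),(332.6,165.7)),('scene',lidp(p,.202,-.162,.03),(519.6,242.6)),
('scene',lidp(p,.202,.162,0),(326.1,180.4)),('scene',lidp(p,.202,-.162,0),(513,261.7))]
def res(p): return np.concatenate([(proj(C[n],W(p,X))[0]-uv) for n,X,uv in obs(p)])
r=least_squares(res,[.6,0,0,.04,.04,.8],loss='soft_l1')
p=r.x; print(p.round(4)); print(res(p).reshape(-1,2).round(1).tolist())
np.save('p.npy',p)
draw(C['scene'],p,'s_fit.png',(270,150,540,410),2.9); draw(C['top'],p,'t_fit.png',(310,140,540,310),3.4)
E
python3 fit.py
```

```text
[ 0.6543 -0.1231  0.0292  0.0539  0.0452  0.8262]
[[0.0, 0.4], [0.8, 0.4], [0.1, 0.2], [-0.1, 0.2], [-0.7, -0.6], [-1.3, -0.5], [-0.6, -0.1], [0.0, 1.0], [-0.2, -0.1], [2.8, 0.4], [1.3, 0.4], [-0.3, -1.3], [-0.4, -0.9], [-0.1, -0.9], [1.0, -0.1], [-0.5, 0.9], [-1.0, -0.7]]
```

View pics/s_fit.png

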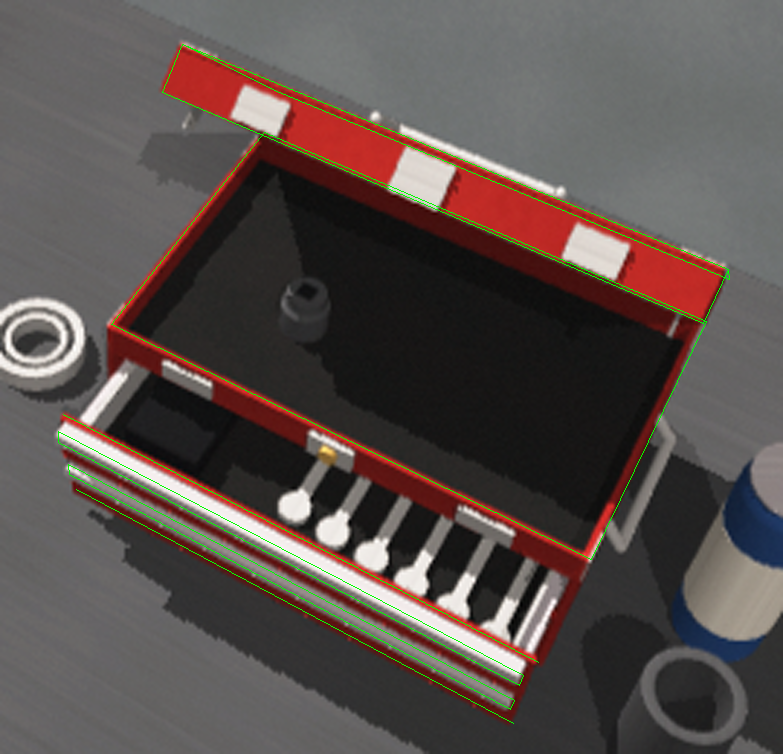

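View pics/t_fit.png

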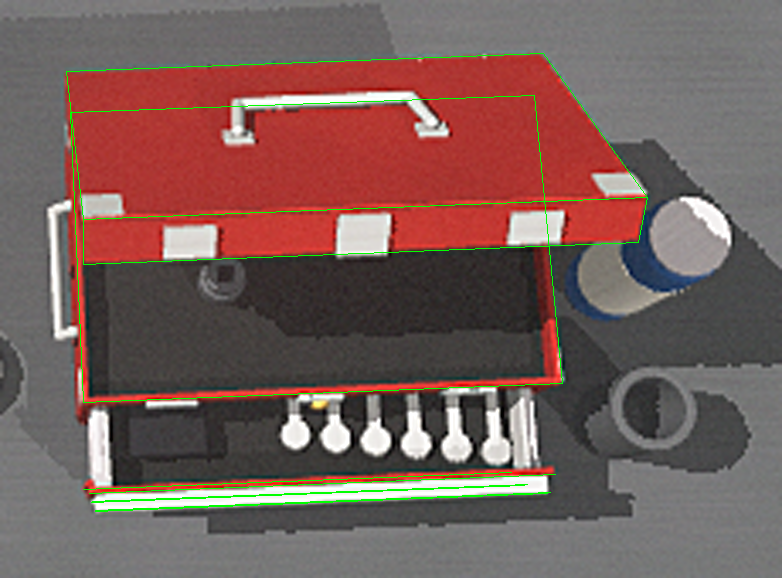

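The wireframe fits both pictures within about 1 px: chest at (0.654, -0.123), yaw 0.029, upper drawer 54 mm out, lower 45 mm, lid 0.83 rad. First I'll close the fingers and turn the jaws parallel to the chest front.

{"api": "drive_tool", "payload": {"plan": [{"translation": [0, 0, 0], "dr": [0, 0, -0.157], "gripper": 0}, {"translation": [0, 0, 0], "dr": [0, 0, -0.157], "gripper": 0}, {"translation": [0, 0, 0], "dr": [0, 0, -0.158], "gripper": 0}, {"translation": [-50, 25, 0], "dr": [0, 0, 0], "gripper": 0}, {"translation": [-50, 25, 0], "dr": [0, 0, 0], "gripper": 0}, {"translation": [-50, 25, 0], "dr": [0, 0, 0], "gripper": 0}, {"translation": [-50, 20, 0], "dr": [0, 0, 0], "gripper": 0}, {"translation": [-50, 20, 0], "dr": [0, 0, 0], "gripper": 0}, {"translation": [-50, 20, 0], "dr": [0, 0, 0], "gripper": 0}, {"translation": [-50, 0, 0], "dr": [0, 0, 0], "gripper": 0}]}}

```text
clock: 2.25
tool_pos: [0.4249, 0.2404, 0.2057]
tcp_rot: [[-0.029, 1.0, 0.002], [1.0, 0.029, 0.0], [0.0, 0.002, -1.0]]
force: [1.3, 0.4, -0.3]
gripper_width: 0.008
```

{"api": "drive_tool", "payload": {"plan": [{"translation": [-53, -2, 0], "dr": [0, 0, 0], "gripper": 0}, {"translation": [-53, -2, 0], "dr": [0, 0, 0], "gripper": 0}, {"translation": [-53, -2, 0], "dr": [0, 0, 0], "gripper": 0}, {"translation": [-53, -2, 0], "dr": [0, 0, 0], "gripper": 0}, {"translation": [-53, -2, 0], "dr": [0, 0, 0], "gripper": 0}, {"translation": [-53, -2, 0], "dr": [0, 0, 0], "gripper": 0}, {"translation": [-50, -2, 0], "dr": [0, 0, 0], "gripper": 0}, {"translation": [0, 0, 0], "dr": [-0.13, 0, 0], "gripper": 0}, {"translation": [0, 0, 0], "dr": [-0.13, 0, 0], "gripper": 0}, {"translation": [0, 0, 0], "dr": [0, 0, 0], "gripper": 0}]}}

```text
clock: 3.5
tool_pos: [0.4176, -0.1262, 0.2051]
tcp_rot: [[-0.028, 0.967, 0.254], [1.0, 0.027, 0.008], [0.001, 0.254, -0.967]]
force: [0.7, -0.3, 0.4]
gripper_width: 0.005
```

{"api": "drive_tool", "payload": {"plan": [{"translation": [0, -4, 50], "dr": [0, 0, 0], "gripper": 0}, {"translation": [0, -4, 50], "dr": [0, 0, 0], "gripper": 0}, {"translation": [0, -3, 49], "dr": [0, 0, 0], "gripper": 0}, {"translation": [0, 0, 0], "dr": [0, 0, 0], "gripper": 0}, {"translation": [0, 0, 0], "dr": [0, 0, 0], "gripper": 0}]}}

```text
clock: 4.12
tool_pos: [0.4455, -0.1134, 0.1138]
tcp_rot: [[-0.027, 0.973, 0.229], [0.999, 0.02, 0.031], [0.026, 0.229, -0.973]]
force: [1.2, 0.4, -0.2]
gripper_width: 0.003
```

```bash
python3 - <<'E'
from m import *
c=snap('scene','s2.png'); draw(c,np.load('p.npy'),'s2c.png',(250,130,540,410),2.7)
o=arm.get_obs();print(o['tool_pos'],o['force'],o['qpos'])
E
```

```text
[ 0.4453409  -0.11365007  0.11412156] [ 0.10042615 -0.32498012  0.94696303] [  6.07294645  26.76238846  12.37490207 133.70322273 -55.36946658
  13.41674585 161.31273082]
```

View pics/s2c.png

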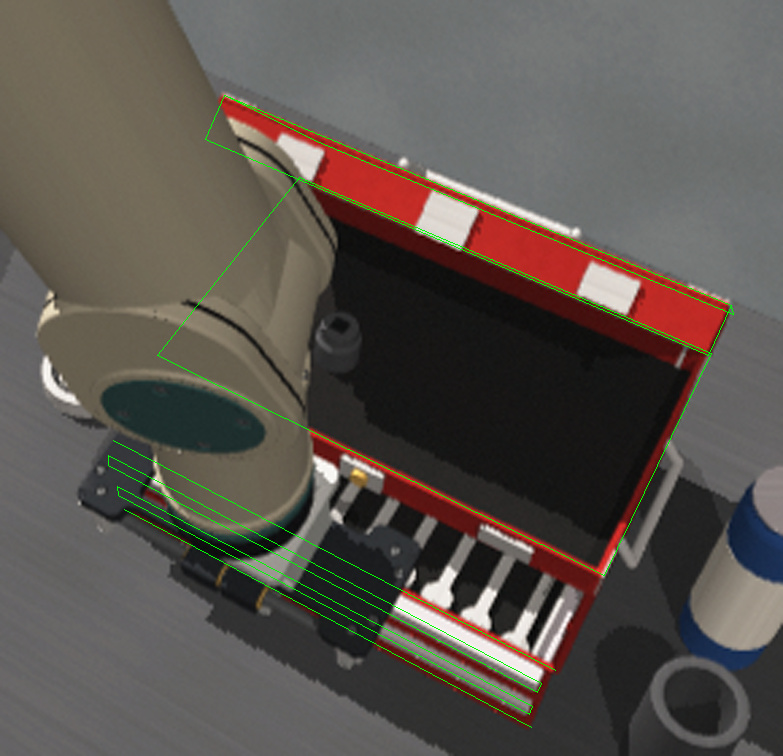

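The arm ran into joint 6's lower limit (13.4°), so a forward tilt this close in doesn't reach. I'll back up and use a vertical tool further to the right (y ≈ -0.2).

{"api": "drive_tool", "payload": {"plan": [{"translation": [0, 0, -45], "dr": [0, 0, 0], "gripper": 0}, {"translation": [0, 0, -45], "dr": [0, 0, 0], "gripper": 0}, {"translation": [0, 0, 0], "dr": [0.13, 0, 0], "gripper": 0}, {"translation": [0, 0, 0], "dr": [0.1, 0, 0], "gripper": 0}]}}

```text
clock: 4.68
tool_pos: [0.4244, -0.1175, 0.2034]
tcp_rot: [[-0.024, 1.0, 0.001], [0.999, 0.024, 0.024], [0.024, 0.001, -1.0]]
force: [0.6, -0.4, -1.3]
gripper_width: 0.003
```

```bash
cat > goal.py <<'E'
import sys
from m import *
from scipy.spatial.transform import Rotation as Ro
# args: x y z tilt(deg, positive = fingers forward)
x,y,z,t=map(float,sys.argv[1:5]); p=np.load('p.npy')
Y=np.array([-np.sin(p[2]),np.cos(p[2]),0]);F=np.array([np.cos(p[2]),np.sin(p[2]),0]);Z=np.array([0,0,1.])
a=np.radians(t); tz=np.sin(a)*F-np.cos(a)*Z; ty=np.cross(tz,Y); G=np.c_[Y,ty,tz]
o=arm.get_obs(); R=np.array(o['tcp_rot'])
print('q',np.round(o['qpos'],1),'pos',np.round(o['tool_pos'],4),'F',np.round(o['force'],1))
print('rotvec',Ro.from_matrix(R.T@G).as_rotvec().round(3))
d=np.array([x,y,z])-o['tool_pos']
print('shift now-axes',(R.T@d*1000).round(1),'goal-axes',(G.T@d*1000).round(1))
E
python3 goal.py .44 -.2 .2 0
```

```text
q [-17.4  24.2  42.3 119.3 -24.6  45.5 131.6] pos [ 0.4244 -0.1175  0.2034] F [ 0.6 -0.4 -1.3]
rotvec [ 0.001 -0.024 -0.005]
shift now-axes [-82.9  13.6   1.4] goal-axes [-83.   13.1   3.4]
```

{"api": "drive_tool", "payload": {"plan": [{"translation": [-40, 6, 2], "dr": [0, -0.024, -0.005], "gripper": 0}, {"translation": [-43, 7, 2], "dr": [0, 0, 0], "gripper": 0}, {"translation": [0, 0, 0], "dr": [0, 0, 0.18], "gripper": 0}, {"translation": [0, 0, 0], "dr": [0, 0, 0.18], "gripper": 0}]}}

```text
clock: 5.18
tool_pos: [0.4384, -0.2008, 0.1968]
tcp_rot: [[0.333, 0.943, 0.001], [0.943, -0.333, 0.002], [0.002, 0.0, -1.0]]
force: [0.3, 0.2, 0.3]
gripper_width: 0.005
```

```bash
python3 goal.py .44 -.2 .2 0
```

```text
q [-10.5  29.8  47.2 114.4 -29.5  48.3 123.8] pos [ 0.4384 -0.2008  0.1968] F [0.3 0.2 0.3]
rotvec [ 0.001 -0.002 -0.369]
shift now-axes [ 1.3  1.3 -3.2] goal-axes [ 0.7  1.6 -3.2]
```

{"api": "drive_tool", "payload": {"plan": [{"translation": [0, 0, 0], "dr": [0, 0, 0.185], "gripper": 0}, {"translation": [0, 0, 0], "dr": [0, 0, 0.185], "gripper": 0}, {"translation": [0, 0, 0], "dr": [0, 0, 0.185], "gripper": 0}, {"translation": [0, 0, 0], "dr": [0, 0, 0.185], "gripper": 0}, {"translation": [0, 0, 0], "dr": [0, 0, 0.185], "gripper": 0}, {"translation": [0, 0, 0], "dr": [0, 0, 0.185], "gripper": 0}, {"translation": [0, 0, 0], "dr": [0, 0, 0.185], "gripper": 0}, {"translation": [0, 0, 0], "dr": [0, 0, 0.185], "gripper": 0}, {"translation": [0, 0, 0], "dr": [0, 0, 0.185], "gripper": 0}, {"translation": [0, 0, 0], "dr": [0, 0, 0.185], "gripper": 0}, {"translation": [0, 0, 0], "dr": [0, 0, 0.185], "gripper": 0}, {"translation": [0, 0, 0], "dr": [0, 0, 0.185], "gripper": 0}, {"translation": [0, 0, 0], "dr": [0, 0, 0.185], "gripper": 0}, {"translation": [0, 0, 0], "dr": [0, 0, 0.185], "gripper": 0}, {"translation": [0, 0, 0], "dr": [0, 0, 0.18], "gripper": 0}]}}

```text
clock: 7.05
tool_pos: [0.4382, -0.1993, 0.1964]
tcp_rot: [[0.033, -0.999, -0.0], [-0.999, -0.033, 0.004], [-0.004, 0.0, -1.0]]
force: [0.3, 0.0, -0.4]
gripper_width: 0.004
```

```bash
sed -i 's/G=np.c_\[Y,ty,tz\]/G=np.c_[-Y,-ty,tz]/' goal.py; python3 goal.py .44 -.2 .2 0
```

```text
q [-22.1  43.9  74.9 114.7 -49.2  62.5 -12.5] pos [ 0.4382 -0.1993  0.1964] F [ 0.3  0.  -0.4]
rotvec [0.    0.004 0.004]
shift now-axes [ 0.8 -1.7 -3.6] goal-axes [ 0.8 -1.7 -3.6]
```

{"api": "drive_tool", "payload": {"plan": [{"translation": [0, -3, 45], "dr": [0, 0.004, 0.004], "gripper": 0}, {"translation": [0, -3, 45], "dr": [0, 0, 0], "gripper": 0}, {"translation": [0, -2, 48], "dr": [0, 0, 0], "gripper": 0}, {"translation": [0, 0, 0], "dr": [0, 0, 0], "gripper": 0}]}}

```text
clock: 7.55
tool_pos: [0.446, -0.1964, 0.0564]
tcp_rot: [[0.037, -0.999, -0.003], [-0.999, -0.037, 0.005], [-0.005, 0.003, -1.0]]
force: [-1.0, -0.2, 0.2]
gripper_width: 0.007
```

```bash
python3 goal.py .465 -.2 .055 0; python3 - <<'E'
from m import *
c=snap('scene','s3.png'); c=snap('top','t3.png')
E
```

```text
q [-12.5  50.5  54.8 120.5 -62.8  45.4  -4.3] pos [ 0.446  -0.1964  0.0564] F [-1.  -0.2  0.2]
rotvec [0.003 0.005 0.008]
shift now-axes [  4.3 -18.9   1.4] goal-axes [  4.2 -18.9   1.4]
```

View pics/s3.png

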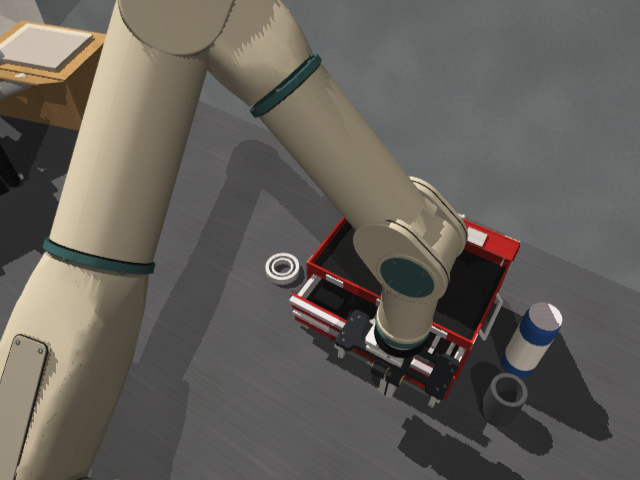

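View pics/t3.png

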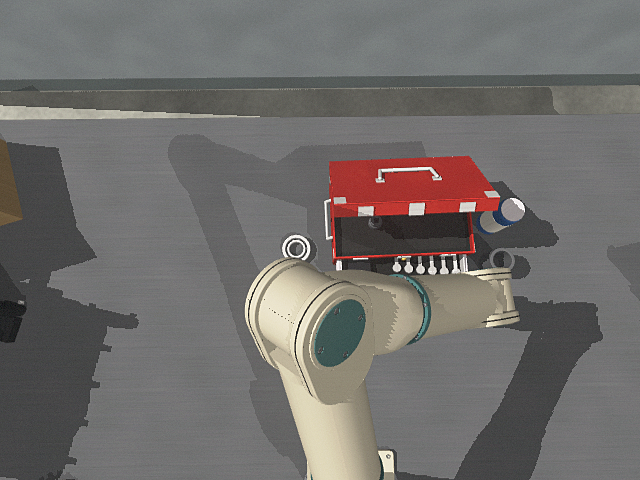

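The fingers are in front of the drawers at z = 56 mm, and the elbow has swung left, clear of everything. I'll push forward gently now.

{"api": "drive_tool", "payload": {"plan": [{"translation": [1, -8, 0], "dr": [0.003, 0.005, 0.008], "gripper": 0}, {"translation": [0, -8, 0], "dr": [0, 0, 0], "gripper": 0}, {"translation": [0, -8, 0], "dr": [0, 0, 0], "gripper": 0}, {"translation": [0, -8, 0], "dr": [0, 0, 0], "gripper": 0}, {"translation": [0, -8, 0], "dr": [0, 0, 0], "gripper": 0}]}}

```text
clock: 8.28
tool_pos: [0.4867, -0.1988, 0.0579]
tcp_rot: [[0.029, -1.0, 0.002], [-1.0, -0.029, -0.007], [0.007, -0.002, -1.0]]
force: [-5.4, -0.5, 4.4]
gripper_width: 0.004
```

```bash
python3 goal.py .525 -.2 .055 0
```

```text
q [-13.9  52.7  56.  115.1 -61.4  48.3  -9.9] pos [ 0.4867 -0.1988  0.0579] F [-5.4 -0.5  4.4]
rotvec [-0.002 -0.007 -0.   ]
shift now-axes [  2.3 -38.3   3. ] goal-axes [  2.4 -38.3   2.9]
```

{"api": "drive_tool", "payload": {"plan": [{"translation": [0, -8, 0], "dr": [0, 0, 0], "gripper": 0}, {"translation": [0, -8, 0], "dr": [0, 0, 0], "gripper": 0}, {"translation": [0, -8, 0], "dr": [0, 0, 0], "gripper": 0}, {"translation": [0, -6, 0], "dr": [0, 0, 0], "gripper": 0}]}}

```text
clock: 8.78
tool_pos: [0.518, -0.1978, 0.0579]
tcp_rot: [[0.029, -1.0, 0.004], [-1.0, -0.029, -0.007], [0.007, -0.004, -1.0]]
force: [-4.0, 0.3, 1.6]
gripper_width: 0.007
```

```bash
python3 goal.py .53 -.2 .055 0; python3 - <<'E'
from m import *
c=snap('scene','s4.png'); draw(c,np.load('p.npy'),'s4c.png',(250,130,540,410),2.7)
E
```

```text
q [-14.4  54.2  56.3 110.8 -60.3  50.6 -13.8] pos [ 0.518  -0.1978  0.0579] F [-4.   0.3  1.6]
rotvec [-0.004 -0.007  0.   ]
shift now-axes [  2.6 -11.9   3. ] goal-axes [  2.6 -11.9   2.9]
```

View pics/s4c.png

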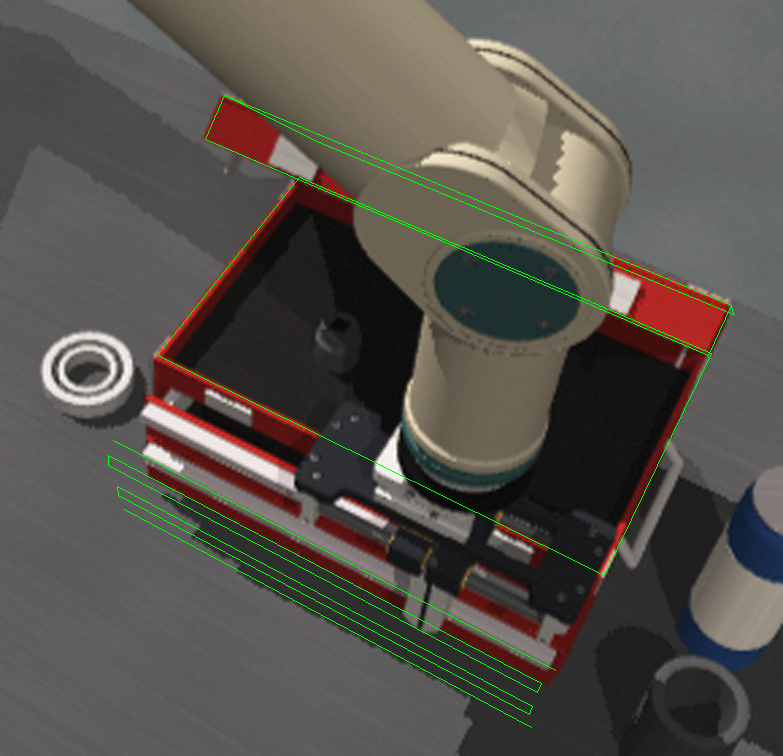

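Both drawers are moving together and the lid still sits on its wireframe. I'll take the last few millimetres slowly.

{"api": "drive_tool", "payload": {"plan": [{"translation": [0, -4, 0], "dr": [0, 0, 0], "gripper": 0}, {"translation": [0, -4, 0], "dr": [0, 0, 0], "gripper": 0}, {"translation": [0, -2, 0], "dr": [0, 0, 0], "gripper": 0}, {"translation": [0, -2, 0], "dr": [0, 0, 0], "gripper": 0}]}}

```text
clock: 9.32
tool_pos: [0.5288, -0.1973, 0.0579]
tcp_rot: [[0.029, -1.0, 0.003], [-1.0, -0.029, -0.007], [0.007, -0.003, -1.0]]
force: [-6.9, 0.1, 1.2]
gripper_width: 0.006
```

```bash
python3 goal.py .53 -.2 .055 0
```

```text
q [-14.6  54.9  56.4 109.1 -59.9  51.6 -15.3] pos [ 0.5288 -0.1973  0.0579] F [-6.9  0.1  1.2]
rotvec [-0.003 -0.007  0.   ]
shift now-axes [ 2.7 -1.1  3. ] goal-axes [ 2.7 -1.1  2.9]
```

{"api": "drive_tool", "payload": {"plan": [{"translation": [0, -2, 0], "dr": [0, 0, 0], "gripper": 0}, {"translation": [0, -2, 0], "dr": [0, 0, 0], "gripper": 0}, {"translation": [0, 0, 0], "dr": [0, 0, 0], "gripper": 0}]}}

```text
clock: 9.7
tool_pos: [0.5286, -0.1972, 0.0579]
tcp_rot: [[0.027, -1.0, -0.003], [-1.0, -0.027, -0.005], [0.005, 0.003, -1.0]]
force: [-14.7, 1.4, 6.2]
gripper_width: 0.003
```

```bash
python3 goal.py .53 -.2 .055 0;python3 - <<'E'
from m import *
c=snap('scene','s5.png'); p=np.load('p.npy');p[3]=p[4]=0; draw(c,p,'s5c.png',(250,190,490,410),3.2)
E
```

```text
q [-14.6  55.   56.5 108.8 -59.5  52.  -15.8] pos [ 0.5286 -0.1972  0.0579] F [-14.7   1.4   6.2]
rotvec [ 0.003 -0.005 -0.002]
shift now-axes [ 2.8 -1.4  2.9] goal-axes [ 2.8 -1.3  2.9]
```

View pics/s5c.png

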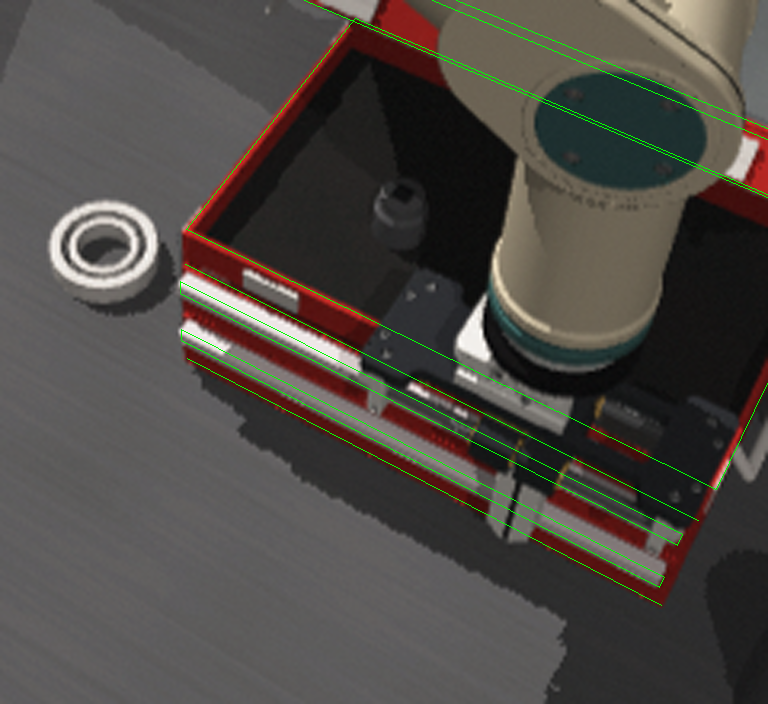

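{"api": "drive_tool", "payload": {"plan": [{"translation": [0, 15, 0], "dr": [0, 0, 0], "gripper": 0}, {"translation": [0, 25, 0], "dr": [0.003, -0.005, 0], "gripper": 0}, {"translation": [0, 0, -44], "dr": [0, 0, 0], "gripper": 0}, {"translation": [0, -20, 0], "dr": [0, 0, 0], "gripper": 0}]}}

```text
clock: 10.25
tool_pos: [0.5159, -0.1997, 0.1056]
tcp_rot: [[0.027, -1.0, 0.015], [-1.0, -0.027, -0.004], [0.005, -0.015, -1.0]]
force: [1.2, 0.1, 0.3]
gripper_width: 0.001
```

```bash
python3 goal.py .53 -.2 .105 0;python3 - <<'E'
from m import *
c=snap('scene','s6.png'); p=np.load('p.npy');p[3]=p[4]=0; draw(c,p,'s6c.png',(250,190,490,410),3.2)
E
```

```text
q [-15.5  49.8  58.8 109.9 -55.1  53.2 -17.3] pos [ 0.5159 -0.1997  0.1056] F [1.2 0.1 0.3]
rotvec [-0.015 -0.005 -0.003]
shift now-axes [  0.7 -14.1   0.8] goal-axes [  0.7 -14.1   0.6]
```

View pics/s6c.png

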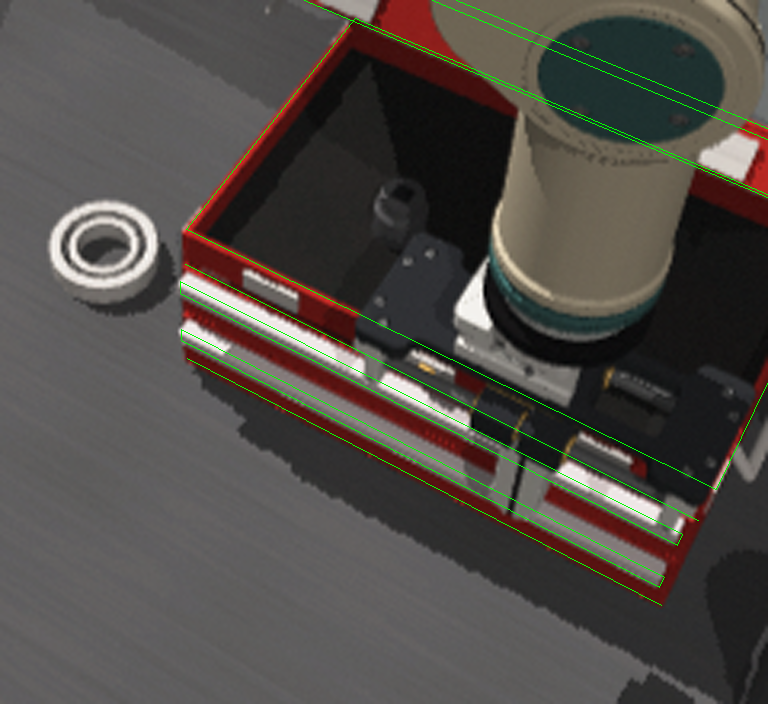

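{"api": "drive_tool", "payload": {"plan": [{"translation": [0, -6, 0], "dr": [-0.015, 0, 0], "gripper": 0}, {"translation": [0, -5, 0], "dr": [0, 0, 0], "gripper": 0}, {"translation": [0, -3, 0], "dr": [0, 0, 0], "gripper": 0}, {"translation": [0, -2, 0], "dr": [0, 0, 0], "gripper": 0}, {"translation": [0, -2, 0], "dr": [0, 0, 0], "gripper": 0}]}}

```text
clock: 10.92
tool_pos: [0.5286, -0.1975, 0.1018]
tcp_rot: [[0.028, -1.0, -0.012], [-1.0, -0.028, -0.002], [0.001, 0.012, -1.0]]
force: [-7.7, 0.4, 3.5]
gripper_width: 0.007
```

```bash
python3 goal.py .53 -.2 .105 0
```

```text
q [-15.6  51.6  58.9 106.7 -53.7  55.6 -20.2] pos [ 0.5286 -0.1975  0.1018] F [-7.7  0.4  3.5]
rotvec [ 0.012 -0.001 -0.001]
shift now-axes [ 2.6 -1.2 -3.2] goal-axes [ 2.6 -1.3 -3.2]
```

{"api": "drive_tool", "payload": {"plan": [{"translation": [0, -3, 0], "dr": [0, 0, 0], "gripper": 0}, {"translation": [0, 0, 0], "dr": [0, 0, 0], "gripper": 0}]}}

```text
clock: 11.18
tool_pos: [0.5287, -0.1974, 0.1018]
tcp_rot: [[0.027, -1.0, -0.017], [-1.0, -0.027, -0.0], [-0.0, 0.017, -1.0]]
force: [-12.3, 0.8, 7.6]
gripper_width: 0.004
```

```bash
python3 goal.py .53 -.2 .105 0
```

```text
q [-15.6  51.8  58.9 106.5 -53.5  56.  -20.5] pos [ 0.5287 -0.1974  0.1018] F [-12.3   0.8   7.6]
rotvec [ 0.017  0.    -0.002]
shift now-axes [ 2.6 -1.2 -3.2] goal-axes [ 2.6 -1.2 -3.2]
```

{"api": "drive_tool", "payload": {"plan": [{"translation": [0, 25, 0], "dr": [0.017, 0, 0], "gripper": 0}, {"translation": [0, 40, -20], "dr": [0, 0, 0], "gripper": 0}, {"translation": [0, 0, -60], "dr": [0, 0, 0], "gripper": 0}, {"translation": [0, 0, -60], "dr": [0, 0, 0], "gripper": 0}, {"translation": [0, 0, -60], "dr": [0, 0, 0], "gripper": 0}, {"translation": [0, 0, -60], "dr": [0, 0, 0], "gripper": 0}, {"translation": [0, 0, 0], "dr": [0, 0, 0], "gripper": 0}]}}

```text
clock: 12.05
tool_pos: [0.4685, -0.2008, 0.3661]
tcp_rot: [[0.029, -0.999, 0.018], [-1.0, -0.029, -0.004], [0.005, -0.018, -1.0]]
force: [0.1, 0.2, -1.1]
gripper_width: 0.004
```

```bash
python3 goal.py .665 -.15 .36 0;python3 - <<'E'
from m import *
p=np.load('p.npy');p[3]=p[4]=0
c=snap('scene','s7.png');  draw(c,p,'s7c.png',(250,150,540,410),2.7)
c=snap('top','t7.png');  draw(c,p,'t7c.png',(310,140,540,310),3.4)
E
```

```text
q [-25.8  29.   73.6  96.7 -29.3  75.4 -35.2] pos [ 0.4685 -0.2008  0.3661] F [ 0.1  0.2 -1.1]
rotvec [-0.018 -0.005  0.   ]
shift now-axes [ -45.  -197.7    9.4] goal-axes [ -45.  -197.9    6.1]
```

View pics/s7c.png

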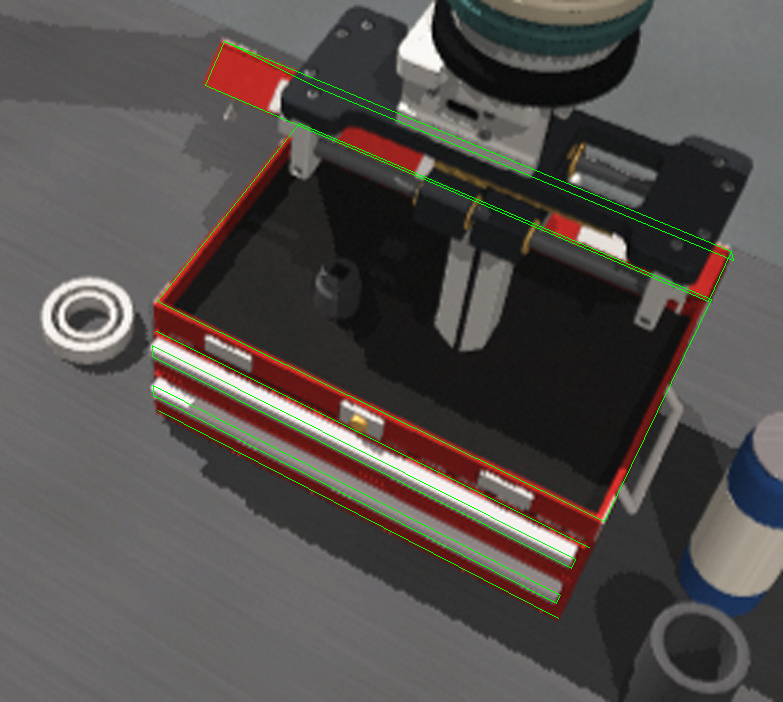

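View pics/t7c.png

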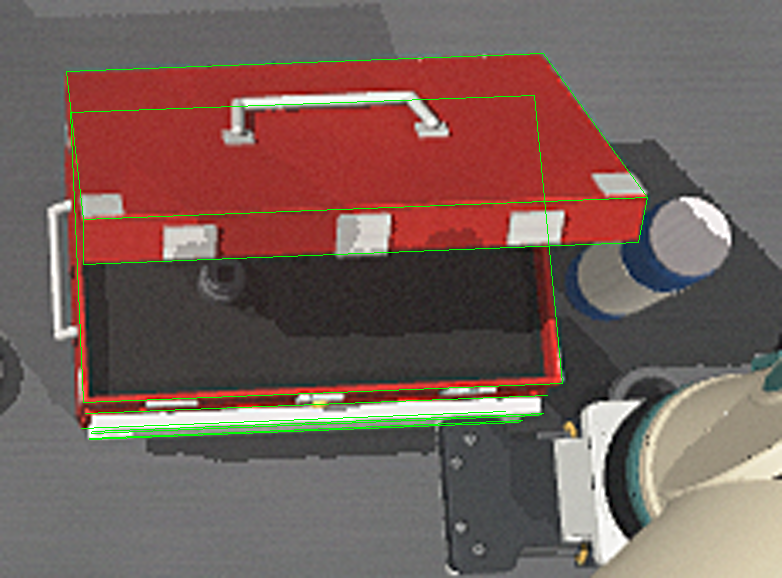

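Both drawers now sit on the zero-travel wireframe in both views, and the lid hasn't moved. I'll move above the lid, in front of the handle.

{"api": "drive_tool", "payload": {"plan": [{"translation": [-11, -50, 0], "dr": [-0.018, -0.005, 0], "gripper": 0}, {"translation": [-11, -50, 0], "dr": [0, 0, 0], "gripper": 0}, {"translation": [-11, -50, 0], "dr": [0, 0, 0], "gripper": 0}, {"translation": [-11, -49, 0], "dr": [0, 0, 0], "gripper": 0}, {"translation": [0, 0, 0], "dr": [0, 0, 0], "gripper": 0}]}}

```text
clock: 12.78
tool_pos: [0.6667, -0.1465, 0.3562]
tcp_rot: [[0.034, -0.999, -0.014], [-0.999, -0.034, 0.004], [-0.004, 0.014, -1.0]]
force: [-1.3, 0.1, 0.9]
gripper_width: 0.008
```

```bash
python3 goal.py .668 -.15 .295 0;python3 - <<'E'
from m import *
c=snap('top','t8.png');cv2.imwrite('pics/t8c.png',cv2.resize(c['image'][100:340,250:570],None,fx=2.5,fy=2.5))
E
```

```text
q [-16.9  45.5  64.2  67.5 -39.6  89.7 -48.6] pos [ 0.6667 -0.1465  0.3562] F [-1.3  0.1  0.9]
rotvec [0.014 0.004 0.005]
shift now-axes [ 3.8 -2.  61.2] goal-axes [ 3.6 -1.2 61.2]
```

View pics/t8c.png

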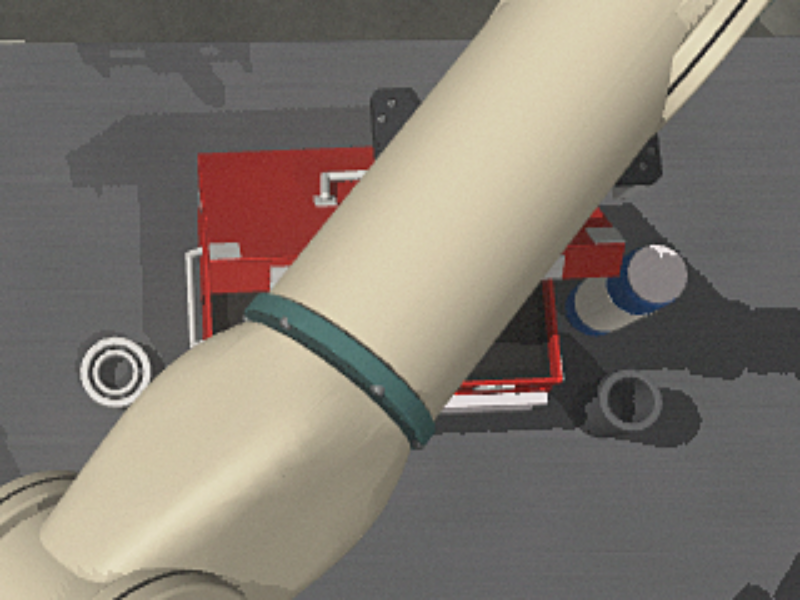

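{"api": "drive_tool", "payload": {"plan": [{"translation": [0, -1, 30], "dr": [0.014, 0.004, 0.005], "gripper": 0}, {"translation": [0, 0, 20], "dr": [0, 0, 0], "gripper": 0}, {"translation": [0, 0, 8], "dr": [0, 0, 0], "gripper": 0}, {"translation": [0, 0, 6], "dr": [0, 0, 0], "gripper": 0}, {"translation": [0, 0, 4], "dr": [0, 0, 0], "gripper": 0}]}}

```text
clock: 13.45
tool_pos: [0.6653, -0.1492, 0.2934]
tcp_rot: [[0.024, -1.0, 0.006], [-1.0, -0.024, -0.001], [0.001, -0.006, -1.0]]
force: [-0.4, -0.4, -0.2]
gripper_width: 0.008
```

```bash
python3 goal.py .668 -.15 .287 0
```

```text
q [-18.4  47.3  63.4  75.6 -41.8  81.1 -45.8] pos [ 0.6653 -0.1492  0.2934] F [-0.4 -0.4 -0.2]
rotvec [-0.006 -0.001 -0.005]
shift now-axes [ 0.8 -2.6  6.4] goal-axes [ 0.9 -2.6  6.4]
```

{"api": "drive_tool", "payload": {"plan": [{"translation": [0, 0, 6], "dr": [-0.006, 0, 0], "gripper": 0}, {"translation": [0, 4, 5], "dr": [0, 0, 0], "gripper": 0}, {"translation": [0, 7, 6], "dr": [0, 0, 0], "gripper": 0}, {"translation": [0, 7, 6], "dr": [0, 0, 0], "gripper": 0}]}}

```text
clock: 13.95
tool_pos: [0.6483, -0.15, 0.2717]
tcp_rot: [[0.025, -1.0, 0.002], [-1.0, -0.025, -0.003], [0.003, -0.002, -1.0]]
force: [1.1, 0.4, 6.9]
gripper_width: 0.01
```

```bash
python3 goal.py .668 -.15 .287 0
```

```text
q [-19.4  47.1  63.4  80.4 -42.1  77.7 -43.6] pos [ 0.6483 -0.15    0.2717] F [1.1 0.4 6.9]
rotvec [-0.002 -0.003 -0.005]
shift now-axes [  0.5 -19.7 -15.3] goal-axes [  0.5 -19.7 -15.3]
```

{"api": "drive_tool", "payload": {"plan": [{"translation": [0, 7, 7], "dr": [0, 0, 0], "gripper": 0}, {"translation": [0, 7, 7], "dr": [0, 0, 0], "gripper": 0}, {"translation": [0, 6, 8], "dr": [0, 0, 0], "gripper": 0}, {"translation": [0, 6, 8], "dr": [0, 0, 0], "gripper": 0}, {"translation": [0, 5, 8], "dr": [0, 0, 0], "gripper": 0}, {"translation": [0, 5, 8], "dr": [0, 0, 0], "gripper": 0}, {"translation": [0, 4, 8], "dr": [0, 0, 0], "gripper": 0}]}}

```text
clock: 14.82
tool_pos: [0.6071, -0.1508, 0.2156]
tcp_rot: [[0.024, -1.0, -0.001], [-1.0, -0.024, -0.002], [0.002, 0.001, -1.0]]
force: [0.8, -1.6, 3.0]
gripper_width: 0.002
```

```bash
python3 goal.py .59 -.15 .165 0; python3 - <<'E'
from m import *
c=snap('scene','s9.png');cv2.imwrite('pics/s9c.png',cv2.resize(c['image'][120:420,230:600],None,fx=2,fy=2))
E
```

```text
q [-21.   47.1  62.4  91.4 -43.9  69.1 -38.2] pos [ 0.6071 -0.1508  0.2156] F [ 0.8 -1.6  3. ]
rotvec [ 0.001 -0.002 -0.005]
shift now-axes [-1.3 17.  50.6] goal-axes [-1.3 17.1 50.6]
```

View pics/s9c.png

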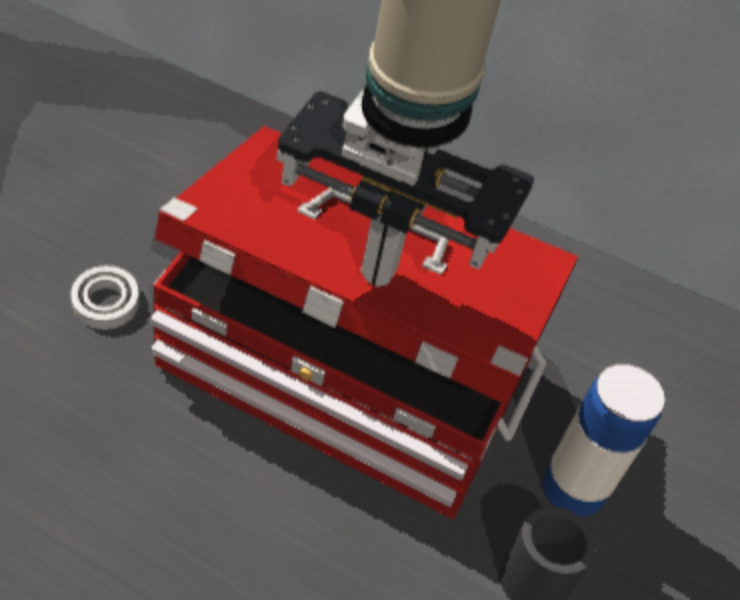

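The lid is coming down smoothly, with the tip in front of the handle and the drawers still home. I'll continue.

{"api": "drive_tool", "payload": {"plan": [{"translation": [0, 4, 8], "dr": [0, 0, 0], "gripper": 0}, {"translation": [0, 4, 8], "dr": [0, 0, 0], "gripper": 0}, {"translation": [0, 3, 8], "dr": [0, 0, 0], "gripper": 0}, {"translation": [0, 2, 8], "dr": [0, 0, 0], "gripper": 0}, {"translation": [0, 2, 7], "dr": [0, 0, 0], "gripper": 0}, {"translation": [0, 1, 5], "dr": [0, 0, 0], "gripper": 0}, {"translation": [0, 0, 3], "dr": [0, 0, 0], "gripper": 0}, {"translation": [0, 0, 2], "dr": [0, 0, 0], "gripper": 0}]}}

```text
clock: 15.88
tool_pos: [0.5907, -0.1504, 0.1687]
tcp_rot: [[0.024, -1.0, -0.002], [-1.0, -0.024, 0.001], [-0.001, 0.002, -1.0]]
force: [-4.3, 3.5, 22.6]
gripper_width: 0.005
```

```bash
python3 goal.py .59 -.15 .165 0
```

```text
q [-20.6  48.7  60.3  96.8 -46.9  63.5 -34.5] pos [ 0.5907 -0.1504  0.1687] F [-4.3  3.5 22.6]
rotvec [ 0.002  0.001 -0.005]
shift now-axes [-0.4  0.7  3.7] goal-axes [-0.4  0.7  3.7]
```

{"api": "drive_tool", "payload": {"plan": [{"translation": [0, 0, 2], "dr": [0, 0, 0], "gripper": 0}, {"translation": [0, 0, 0], "dr": [0, 0, 0], "gripper": 0}, {"translation": [0, 0, 0], "dr": [0, 0, 0], "gripper": 0}]}}

```text
clock: 16.25
tool_pos: [0.5907, -0.1505, 0.1686]
tcp_rot: [[0.024, -1.0, -0.0], [-1.0, -0.024, 0.002], [-0.002, 0.0, -1.0]]
force: [-6.6, 5.5, 25.8]
gripper_width: 0.005
```

{"api": "drive_tool", "payload": {"plan": [{"translation": [0, 0, -15], "dr": [0, 0, 0], "gripper": 0}, {"translation": [0, 0, -50], "dr": [0, 0, 0], "gripper": 0}, {"translation": [0, 0, -60], "dr": [0, 0, 0], "gripper": 0}, {"translation": [0, 0, -60], "dr": [0, 0, 0], "gripper": 0}, {"translation": [50, 20, 0], "dr": [0, 0, 0], "gripper": 0}, {"translation": [50, 20, 0], "dr": [0, 0, 0], "gripper": 0}, {"translation": [0, 0, 0], "dr": [0, 0, 0], "gripper": 0}]}}

```text
clock: 17.12
tool_pos: [0.5505, -0.2564, 0.3511]
tcp_rot: [[0.015, -1.0, -0.002], [-1.0, -0.015, -0.003], [0.003, 0.002, -1.0]]
force: [0.1, -0.7, -0.0]
gripper_width: 0.004
```

```bash
python3 goal.py .59 -.15 .165 0;python3 - <<'E'
from m import *
p=np.load('p.npy');p[3]=p[4]=p[5]=0
c=snap('scene','s10.png');  draw(c,p,'s10c.png',(250,150,570,410),2.4)
c=snap('top','t10.png');  draw(c,p,'t10c.png',(260,140,540,310),2.8)
for q in ['sleeve','spray_can','bearing']:
    for n in('scene','top'):
        pass
E
```

```text
q [-12.2  38.6  66.7  82.7 -35.2  81.6 -34.4] pos [ 0.5505 -0.2564  0.3511] F [ 0.1 -0.7 -0. ]
rotvec [ 0.002 -0.003 -0.014]
shift now-axes [-106.4  -41.4  185.7] goal-axes [-105.2  -42.6  186.1]
```

View pics/s10c.png

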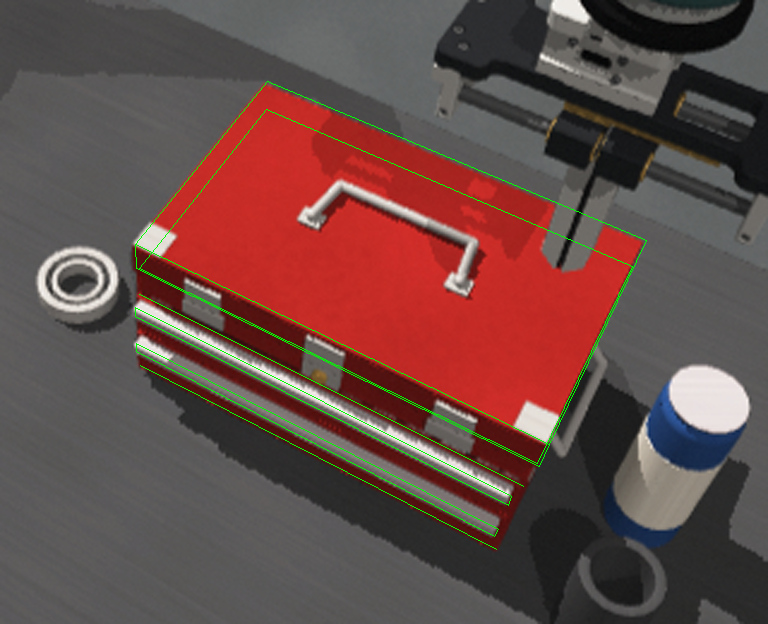

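View pics/t10c.png

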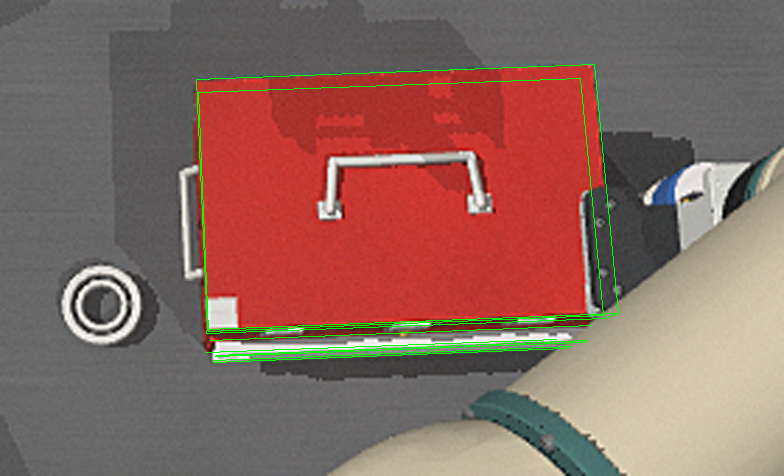

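The lid and drawers match the all-zero wireframe, the handle is folded, and the arm is clear of everything.

```bash
python3 -c "
from bench import job; print(job.close_job())"
```

```text
the job is handed in; nothing more can be done
None
```

The chest is shut: I pushed both drawers home together with the closed fingertips, then pushed the lid down gently in front of the folded handle. The job was handed in at about 17 s of the 51 s allowed, and it reported no verdict.

**Drawers:** after the joint push I pressed the upper pull on its own. Both pushes stalled at the same depth (x = 0.529, 12–15 N). Both drawers matched the fully-home outline in both camera views before I touched the lid.

**Lid:** it stopped at 168.6 mm with 26 N on it, against 168 mm nominal when shut. The last pictures matched the shut outline with the handle folded.

**Loose parts:** the bearing, sleeve and can looked undisturbed, though I checked them by eye only. The socket is hidden under the lid; I never touched it, and it was standing in place in the last view before the lid came down.

**Hitch:** my first approach, with the tool tilted forward, ran into a joint limit before touching anything. I switched to a vertical tool further to the right. No check failed or disagreed.

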